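Load the steaming tray and set the steam valve

ROBOT

A 6-joint arm with a two-finger parallel gripper is mounted at the origin on the work surface. World frame = base frame: x ahead of the robot, y to its left, z up, the work surface at z = 0. Lengths are in m, angles in rad, forces in N, time in s.
With the tool pointing down it reaches from about 0.275 to 0.825 m from the base axis. Payload 4.9 kg.
Tool frame: the origin (TCP) lies midway between the tips of the shut fingers; the grasp point (between the pads) lies 19 mm behind it (grip_point_offset is the distance from the TCP to the grasp point, in m); z points along the fingers, x is the direction in which the jaws open and shut, and the axes are right-handed (so a half turn about z gives the same grasp; the last joint's range is limited). The gripper opens to 85 mm and grips with 20 to 120 N. Pads are 22 mm wide; open, the fingers measure 114 mm over their backs; the gripper's body (76 mm by 85 mm) begins 54 mm behind the grasp point. The pads swing forward as they close: fully open they stand 13 mm farther back than shut.
Start: joints at [-1.481, 0.326, -0.193, 1.052, 0, 1.437], TCP at [0.122, -0.536, 0.231] pointing down, gripper open.
Joint ranges: [-2.65, 2.65], [-0.97, 1.79], [-1.3, 1.35], [-1.93, 2.1], [-1.47, 1.37], [-3.14, 3.14]. Speed limits (rad/s): [2.57, 2.57, 3.14, 3.14, 3.14, 3.14].

INTERFACE

Orientations are given as a rotation vector (axis times angle).
In Python, from cell import * gives the robot as it stands. Calls block until the motion is done:
- movep(position, orientation): joint-space move of the TCP to a pose.
- move_l(position, velocity=0.15, rot=None, until_force=None): straight line of the TCP; rot=None keeps the orientation; velocity is the mean speed in m/s. With until_force (N) it stops when the force on the tool has changed by that much, and returns True; else False.
- set_joints(angles): joint-space move.
- let_go() and grab(newtons=None): open the fingers fully, or close them until they stop; newtons is the grip in N (None keeps the last).
- sleep(seconds).
- ik(position, orientation): joint angles nearest the present ones, or None.
- get_state(): the state.
- grab_frame(name): name is "side" or "top"; returns a dict with "img" (480x640x3 uint8, red, green, blue), "fx", "fy", "cx", "cy" (pixels), "cam_to_world" (4x4, takes a point from camera to world coordinates). Camera axes: x right, y down, z forward; pixel columns grow to the right and rows downward; lengths in m; the calibration is good to about 2 mm. A picture is of the moment at which its call begins. There is no depth.
A pose or a line that the arm cannot do raises MotionError and nothing moves.
- sign_off(): hands the job in, once; it reports no verdict.
Trained networks look in the newest picture that a camera, given by its name, has taken for a name from the list of things; names that differ only in an ending like _2 or _b are one class to them, and where a whole thing is asked for, a point or a joint stands for the part that bears it (a point fixed in the world has none). Each returns a list of dicts, best first, with "score" (0 to 1); they miss things now and then, are a little off and sometimes report something else, mostly with a low value. They report only what shows in the picture. A call takes as long as a camera call.
- spot_in(camera, name): "centre" ([column, row] in pixels, amid what is visible of it).
- silhouettes(camera, name): "mask" (480x640 bool, what is visible of it) and "centre" ([column, row] in pixels, amid what is visible of it).
- tip_of(camera, name): "centre" ([column, row] in pixels: a listed point, or the origin of a listed thing).
The state is a dict: "clock": time; "q": joint angles; "joint_velocities": joint speeds; "tau": joint torques, N m; "position": TCP position; "eef_rot": TCP orientation; "contact_force": force on the tool from outside, world axes, zero at the start; "wrist_torque": the same for the moment, N m; "finger_gap": opening from 0.0 (shut) to 1.0 (fully open).
Only numpy, scipy, OpenCV 4.12 (cv2) and the standard library are available. Lean on these libraries where they do the work, as an engineer would, in place of code of your own. Each camera call takes 0.05 s, during which the arm holds its last target.

TASK

Put the bangle lying loose on the bench, the finger ring and the strapless watch case into the steel steaming tray, lowering each into the tray rather than dropping it from above, and leave everything else on the bench where it is. Then take the steam valve by the handle on its wheel, screw it clockwise fully shut against its stop, and from the stop back it off exactly two full turns anticlockwise. Finish still gripping the handle there, with the wheel at rest: do not let go.

Things in the scene. Friction and masses are not known exactly. Their poses are not given: they have to be found in the camera images.
- bangle: brass bangle lying flat: a plain round hoop, 68 mm outside and 52 mm inside diameter (band 8 mm thick), 12 mm high, 35 to 70 g; origin at the centre of the hoop on its underside, z up
- finger_ring: brass finger ring lying flat: 24 mm outside, 18 mm inside diameter, 8 mm high, 15 g; origin at its centre on the underside, z up
- watch_case: round brass watch case with no strap, lying face up: 38 mm across, 11 mm high, 42 to 84 g; four short strap lugs reach 24 mm from the centre along its +x and -x; a winding crown 6 mm thick sticks out along its +y to 22.5 mm from the centre; origin at the centre of the underside
- tray: fixed open steel steaming tray, 230 mm along its x, 190 mm along its y, walls 5 mm thick and 45 mm high, floor 5 mm thick; a copper pipe with stub nozzles runs outside and over the +x wall, up to 50 mm high and not reaching more than 15 mm in; origin at the centre of its underside, z up. May stand on the left or on the right of the bench
- valve_hub (a point): point on the upright axis of the steam valve's hand wheel, 102 mm above the bench, level with the top of the wheel's rim (fixed). The wheel is a dark steel rim of 50 mm radius (to the middle of its 12 mm thick bar) with three spokes, on a brass valve body on a plate 170 x 90 mm; it stays at its height as it turns. It stands on the other side of the bench from the tray
- valve_knob: the wheel's handle: an upright black round post, 16 mm diameter, 43 mm high, standing on the wheel's rim 50 mm from the axis, and spinning freely about its own axis, so that it can be held while the wheel is swung round; origin at the centre of its foot, level with the top of the rim (102 mm above the bench), post along +z up to 145 mm
- valve (a joint): angle of the valve wheel in rad: 0 is screwed fully shut against a hard stop, and it grows as the wheel is turned anticlockwise seen from above (opening); one turn is 6.283. It runs to 16 rad (just over two and a half turns). Stiffness about 0.1 N m (2 N at the handle); it stays where it is left. At the start it stands 1.0 to 3.4 rad open
- phone_side: a black phone lying flat, 150 x 72 x 8 mm, at the far side, before the bangle stand; a bystander, to be left where it is; origin at the centre of its underside
- phone_far: a black phone lying flat, 142 x 70 x 8 mm, at the middle of the far side; a bystander, to be left where it is; origin at the centre of its underside
- sunglasses: folded sunglasses lying lenses down, 125 mm wide, 12 mm high; a bystander, to be left where it is; origin at the centre of its underside
- strap_watch: a wristwatch lying flat on its black strap, 230 x 36 x 12 mm; a bystander, to be left where it is; origin at the centre of its underside
- loupe: a small black upright cylinder, 24 mm across, 24 mm high; a bystander, to be left where it is; origin at the centre of its underside
- spool: a wooden spool standing, 30 mm across, 26 mm high; a bystander, to be left where it is; origin at the centre of its underside
- polish_jar: a small jar, 36 mm across, 38 mm high; a bystander, to be left where it is; origin at the centre of its underside

How it is judged:
By the outcome, as a careful person would: the job done as asked, in the order asked, and still so for the second after the job is handed in, while the arm keeps its last pose, push and grip.
It also fails if it takes over 72 s, if anything falls off the work surface, if the arm or the gripper's body presses on something with over 40 N, if the wrist force passes 120 N, or if a joint passes its speed limit or range.

## Working session

There is one attempt and no reset: what is moved stays moved. The work goes in short steps, each a Python script; the robot and the scene stay as the last script left them, time stands still between calls to the robot, and variables do not carry over. Pictures are saved under pics/ and viewed, and the job is handed in when it is done.

```bash
ls; mkdir -p pics
python3 - <<'E'
from cell import *
import cv2
for n in ("top","side"):
    f=grab_frame(n); cv2.imwrite(f"pics/{n}0.png",f["img"][:,:,::-1]); print(n,f["fx"],f["fy"],f["cx"],f["cy"],f["cam_to_world"])
print(get_state())
E
```

```text
pics
top 536.1019057235379 536.1019057235379 324.144429066112 233.48119347214353 [[-0.0160903  -0.99595787  0.08836867  0.45482907]
 [-0.99958977  0.01392852 -0.02502564  0.01523837]
 [ 0.02369364 -0.08873509 -0.99577342  1.01809285]
 [ 0.          0.          0.          1.        ]]
side 578.9823841708923 578.9823841708923 318.8809982972753 239.83494865891942 [[-0.92822752 -0.22005094  0.29995209  0.23494137]
 [-0.37197564  0.56043201 -0.73996627  0.75416587]
 [-0.00527248 -0.79843193 -0.602062    0.70550831]
 [ 0.          0.          0.          1.        ]]
{'clock': 0.1, 'q': array([-1.48120574e+00,  3.26896700e-01, -1.93461248e-01,  1.05199714e+00,
        1.27783756e-05,  1.43659834e+00]), 'joint_velocities': array([ 0.00084412, -0.00060534,  0.00116741,  0.00155289,  0.00051901,
        0.0004285 ]), 'tau': array([ 1.09903274e-03, -4.44238222e+01,  2.63038927e+01,  7.87768106e-03,
       -1.85771064e-04, -3.12905568e-07]), 'position': array([ 0.12202907, -0.53577029,  0.23057406]), 'eef_rot': array([-2.45470983e+00,  1.95879272e+00,  1.67719091e-03]), 'contact_force': array([-0.75050071, -0.53731073, -0.54306875]), 'wrist_torque': array([0.00841679, 0.03311323, 0.00058471]), 'finger_gap': 1.0056447582184298}
```

View pics/top0.png

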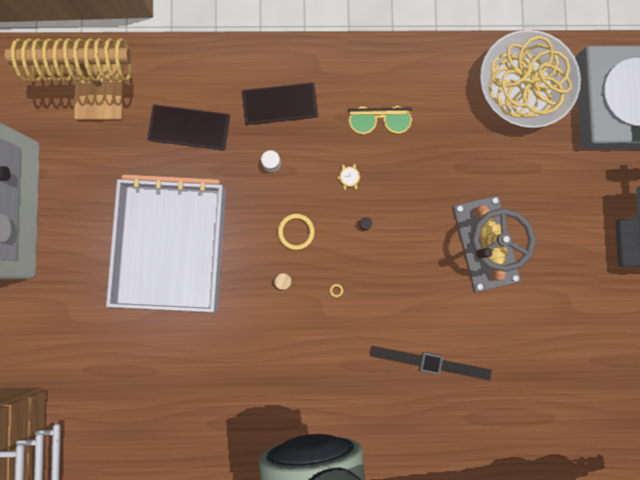

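View pics/side0.png

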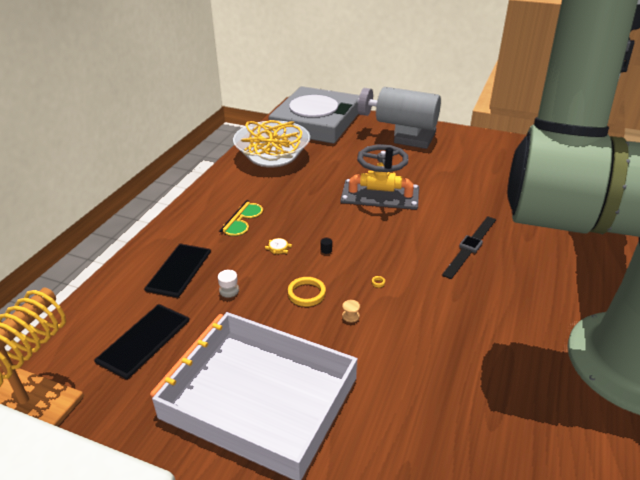

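The top view shows the tray at about (167,245), bangle (296,231), ring (337,290), watch case (349,176), and the valve wheel at about (503,240) with its knob near (485,252). The side view agrees.

```bash
cat > h.py <<'E'
from cell import *
import numpy as np, cv2
from scipy.spatial.transform import Rotation as R
def toz(f,px,z):
    d=f["cam_to_world"][:3,:3]@np.array([(px[0]-f["cx"])/f["fx"],(px[1]-f["cy"])/f["fy"],1.]); o=f["cam_to_world"][:3,3]
    return o+d*(z-o[2])/d[2]
def rot(yaw):  # tool down, jaw (tool x) direction at yaw in the world
    return (R.from_euler('z',yaw)*R.from_euler('x',np.pi)).as_rotvec()
E
python3 - <<'E'
from h import *
hz=dict(bangle=.012,finger_ring=.008,watch_case=.011,tray=.045,loupe=.024,spool=.026,polish_jar=.038,strap_watch=.012,sunglasses=.012,phone_side=.008)
for c in ("top","side"):
    f=grab_frame(c)
    for n,z in hz.items():
        s=silhouettes(c,n)
        t=tip_of(c,n)
        if n in('finger_ring','bangle','watch_case','tray') and s:
            m=s[0]["mask"].astype(np.uint8); np.save(f"m_{c}_{n}.npy",m)
        print(c,n,[ (np.round(d["centre"],1),round(d["score"],2),np.round(toz(f,d["centre"],z/2)[:2],4)) for d in s[:2]],
          'tip',[(np.round(d["centre"],1),round(d["score"],2),np.round(toz(f,d["centre"],0)[:2],4)) for d in t[:2]])
    for n in("valve_hub","valve_knob"):
        t=tip_of(c,n); print(c,n,[(np.round(d["centre"],1),round(d["score"],2),np.round(toz(f,d["centre"],.102)[:2],4)) for d in t[:2]])
        s=spot_in(c,n);print('  spot',[(np.round(d["centre"],1),round(d["score"],2)) for d in s[:2]])
E
```

```text
top bangle [(array([303.7, 221.8]), 0.67, array([0.5674, 0.0283]))] tip [(array([297. , 231.3]), 0.72, array([0.5501, 0.0413])), (array([189.4, 131.9]), 0.38, array([0.7454, 0.2463]))]
top finger_ring [(array([335.3, 293.3]), 0.41, array([ 0.4315, -0.0294]))] tip []
top watch_case [(array([348.7, 174.3]), 0.57, array([ 0.658 , -0.0591]))] tip [(array([349.6, 176.5]), 0.72, array([ 0.6547, -0.0612])), (array([286.7, 282.5]), 0.59, array([0.4532, 0.0619]))]
top tray [(array([167.1, 245.7]), 0.89, array([0.5246, 0.2809]))] tip [(array([169.6, 245.3]), 0.66, array([0.5268, 0.2822]))]
top loupe [(array([363.4, 222.7]), 0.7, array([ 0.5635, -0.0846])), (array([286.5, 280.3]), 0.51, array([0.4574, 0.0617]))] tip [(array([365.1, 222.1]), 0.61, array([ 0.566 , -0.0891]))]
top spool [(array([287.1, 280.9]), 0.75, array([0.4562, 0.0605]))] tip []
top polish_jar [(array([269.7, 162.1]), 0.52, array([0.6803, 0.0908])), (array([165.7, 243.8]), 0.23, array([0.5284, 0.2845]))] tip []
top strap_watch [(array([428.9, 363.6]), 0.83, array([ 0.2984, -0.2016]))] tip [(array([428.3, 364.2]), 0.67, array([
[... 1986 characters left out ...]
array([473.6, 241.1]), 0.73, array([ 0.2949, -0.2229]))]
side sunglasses [(array([239.8, 217.6]), 0.82, array([ 0.7684, -0.117 ]))] tip [(array([244. , 218.8]), 0.86, array([ 0.7625, -0.1237])), (array([383.1, 155.2]), 0.69, array([ 0.5677, -0.499 ]))]
side phone_side [(array([140.7, 341.4]), 0.88, array([0.7531, 0.2547]))] tip [(array([142.5, 339.1]), 0.65, array([0.7564, 0.2465]))]
side valve_hub [(array([383.8, 156.4]), 0.62, array([ 0.5166, -0.3133])), (array([230.7, 289.9]), 0.24, array([0.6152, 0.1826]))]
  spot [(array([380.6, 184.1]), 0.95)]
side valve_knob [(array([391. , 164.3]), 0.63, array([ 0.4928, -0.2862]))]
  spot [(array([387.8, 157.1]), 0.73), (array([376.5, 278.3]), 0.73)]
```

Run:
```python
from h import *
f=grab_frame("top"); im=f["img"]
def crop(c,r,w,h,s,name): cv2.imwrite(name,cv2.resize(im[r:r+h,c:c+w,::-1],None,fx=s,fy=s,interpolation=cv2.INTER_CUBIC))
crop(255,145,130,160//1,5,"pics/mid.png") if False else None
crop(255,150,130,100,6,"pics/mid.png"); crop(440,190,110,110,5,"pics/valve.png")
hsv=cv2.cvtColor(im,cv2.COLOR_RGB2HSV)
for n,(c,r),w,z in(("bangle",(296,231),24,.006),("ring",(337,291),12,.004),("case",(349,176),16,.0055)):
    sub=hsv[r-w:r+w,c-w:c+w].astype(int); v=im[r-w:r+w,c-w:c+w].astype(int)
    m=((v[...,1]>110)).astype(np.uint8)
    print(n,m.sum())
    M=cv2.moments(m,True); p=(M['m10']/M['m00']+c-w,M['m01']/M['m00']+r-w)
    h,_=cv2.findContours(m,cv2.RETR_EXTERNAL,cv2.CHAIN_APPROX_NONE); h=max(h,key=cv2.contourArea)
    e=cv2.fitEllipse(h) if len(h)>5 else None
    print(p,e and (np.add(e[0],(c-w,r-w)),e[1]),toz(f,p,z))
for p in ((503.5,240),): print(toz(f,p,.102))
```

```text
bangle 571
(295.9579684763573, 231.09457092819616) (array([295.99149132, 231.14271927]), (36.2347412109375, 36.547584533691406)) [0.54993106 0.04313217 0.006     ]
ring 117
(336.05128205128204, 290.2051282051282) (array([336.03709793, 290.15595913]), (13.208291053771973, 13.841102600097656)) [ 0.43729645 -0.03094514  0.004     ]
case 416
(349.2379807692308, 176.3125) (array([349.12402344, 176.31188202]), (21.391036987304688, 24.831146240234375)) [ 0.65404001 -0.06009869  0.0055    ]
[ 0.52048433 -0.31757572  0.102     ]
```

View pics/mid.png

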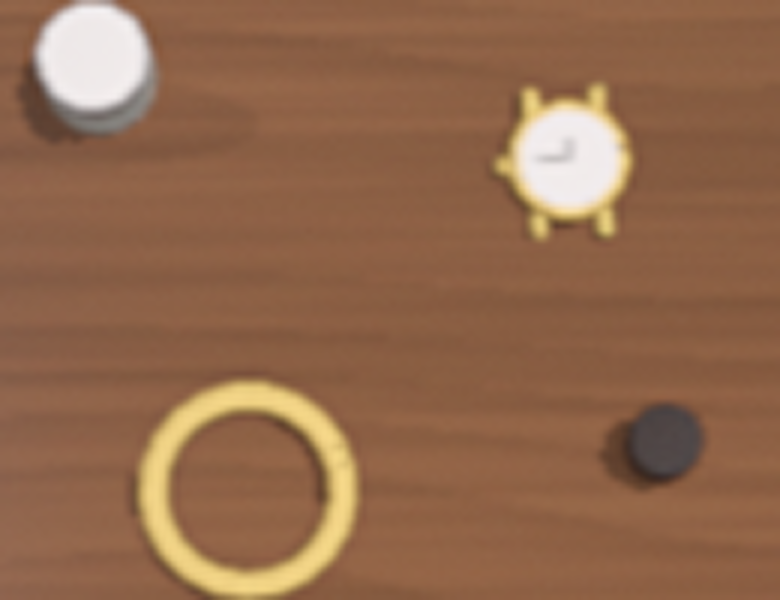

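View pics/valve.png

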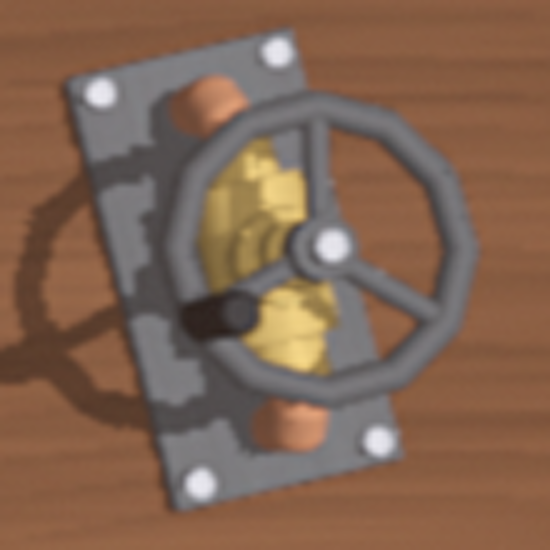

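Run:
```python
from h import *
f=grab_frame("top"); im=f["img"]
cv2.imwrite("pics/tray.png",cv2.resize(im[170:320,95:235,::-1],None,fx=4,fy=4,interpolation=cv2.INTER_CUBIC))
# wheel: dark grey rim mask -> ellipse of outer contour
print("hub rim c",toz(f,(504.3,239.7),.096),"knob top",toz(f,(488,252.6),.145),"knob foot",toz(f,(478.5,252.6),.102))
for c,r in((525,90),):pass
s=grab_frame("side");i=s["img"]
cv2.imwrite("pics/valve_s.png",cv2.resize(i[130:220,330:430,::-1],None,fx=6,fy=6,interpolation=cv2.INTER_CUBIC))
for a in(0,): 
  # lug axis: case
  print(toz(f,(255+530/6,150+95/6),.005)-toz(f,(255+540/6,150+230/6),.005), toz(f,(255+597/6,150+92/6),.005)-toz(f,(255+606/6,150+228/6),.005), toz(f,(255+500/6,150+165/6),.005))
```

```text
hub rim c [ 0.52141735 -0.32118252  0.096     ] knob top [ 0.49702885 -0.27533541  0.145     ] knob foot [ 0.49935174 -0.27316127  0.102     ]
[0.04375268 0.00235051 0.        ] [0.04409997 0.00194573 0.        ] [ 0.65207053 -0.03915882  0.005     ]
```

View pics/tray.png

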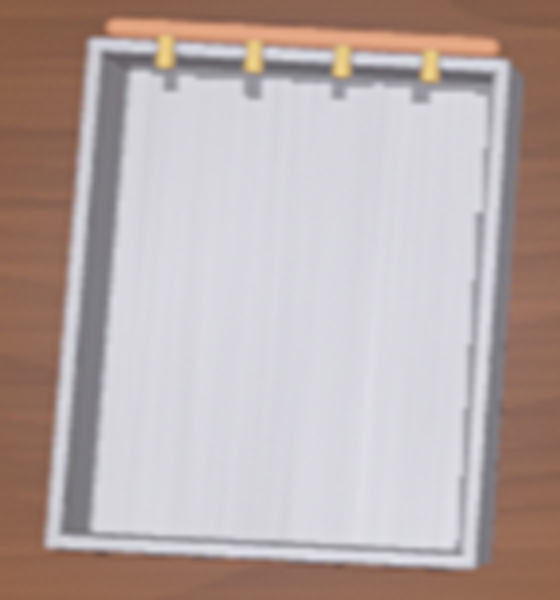

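View pics/valve_s.png

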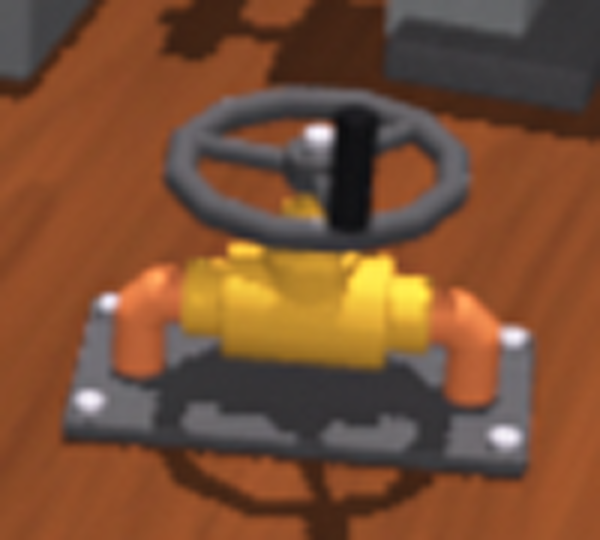

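```bash
cat >> h.py <<'E'
def best(pos,yaw):
    q0=get_state()["q"]; c=[]
    for k in(0,np.pi,-np.pi):
        r=rot(yaw+k); q=ik(pos,r)
        if q is not None: c.append((np.abs(np.array(q)-q0).max()+0.3*abs(q[5]),r,q))
    c.sort(key=lambda t:t[0]); return c[0][1],c[0][2]
def S(): 
    s=get_state(); print(round(s["clock"],2),np.round(s["position"],4),"F",np.round(s["contact_force"],1),"gap",round(s["finger_gap"]*85,1)); return s
E
python3 - <<'E'
from h import *
f=grab_frame("top"); s=grab_frame("side")
C=np.array([toz(f,(95+a/4,170+b/4),.045)[:2] for a,b in((90,38),(510,60),(45,547),(478,568))])
TL,TR,BL,BR=C; print(C.mean(0),np.linalg.norm(TL-TR),np.linalg.norm(TL-BL))
d=(TL-BL)+(TR-BR); print("tray yaw",np.degrees(np.arctan2(d[1],d[0])))
print("side hub",toz(s,(330+317/6,130+167/6),.096),"knob foot",toz(s,(388,168),.102),"top",toz(s,(330+356/6,130+112/6),.145))
print(best([.55,.043,.1],np.pi/2),best([.52,.28,.1],np.pi/2),best([.654,-.06,.1],.05),best([.5,-.275,.15],0))
E
```

```text
[0.52405692 0.27807124] 0.19094428187308257 0.23033081365910732
tray yaw -3.7210543112421477
side hub [ 0.51953677 -0.31707297  0.096     ] knob foot [ 0.49430802 -0.26908599  0.102     ] top [ 0.4954093  -0.27227302  0.145     ]
(array([2.22144147e+00, 2.22144147e+00, 1.36024059e-16]), array([-0.05578692,  0.4515192 , -0.36909521,  0.75018192,  0.        ,
       -0.05578692])) (array([2.22144147e+00, 2.22144147e+00, 1.36024059e-16]), array([ 0.368996  ,  0.51409057, -0.26099559,  0.79571017,  0.        ,
        0.368996  ])) (array([3.14061096e+00, 7.85316354e-02, 4.80867579e-18]), array([-0.20379052,  0.62414781, -0.0620947 ,  0.88455382,  0.        ,
        1.31700581])) (array([3.14159265, 0.        , 0.        ]), array([-0.6321825 ,  0.42904598, -0.25810931,  0.88364104,  0.        ,
        0.93861382]))
```

```bash
cat >> h.py <<'E'
def pick(x,y,z,yaw,N=30):
    r,_=best([x,y,.12],yaw); movep([x,y,.10],r); move_l([x,y,z],.15); S(); grab(N); S()
def place(off,z,yaw=np.radians(86.3)):
    u=np.array([np.cos(np.radians(-3.7)),np.sin(np.radians(-3.7))]); p=np.array([.524,.278])+off*u
    s=get_state(); move_l([*s["position"][:2],.13],.2); S()
    r,_=best([*p,.13],yaw); movep([*p,.13],r); move_l([*p,.06],.15); S()
    hit=move_l([*p,z+.006],.05,until_force=8); print("hit",hit); S()
    let_go(); move_l([*p,.13],.2); S()
E
python3 - <<'E'
from h import *
S(); pick(.550,.0425,-.005,np.pi/2)
f=grab_frame("side"); cv2.imwrite("pics/g1.png",f["img"][:,:,::-1])
E
```

```text
2.85 [ 0.1221 -0.5363  0.2313] F [ 0.2 -0.4  0.7] gap 85.2
6.29 [ 0.5507  0.0423 -0.0044] F [-0.3  0.7  0.4] gap 84.9
6.62 [ 0.5511  0.0424 -0.0034] F [-0.8  0.3  4.9] gap 65.6
```

View pics/g1.png

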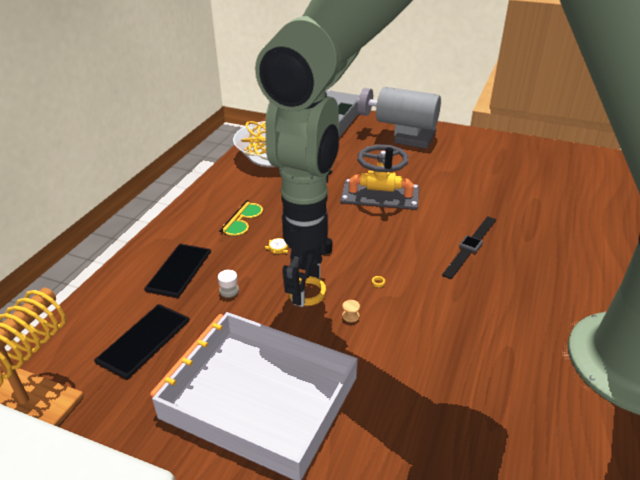

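The gripper straddles the bangle at about (305,290). The tips touched the bench lightly, at 5 N, so later grasps will be slightly higher.

Run:
```python
from h import *
place(-.060,-.002)
f=grab_frame("side"); cv2.imwrite("pics/p1.png",f["img"][:,:,::-1])
```

```text
7.5 [0.5504 0.0425 0.1292] F [-0.9  0.6 -0.7] gap 65.8
9.12 [0.4648 0.2813 0.0603] F [0.7 0.6 0.2] gap 65.7
hit False
10.38 [0.4645 0.282  0.0043] F [-0.3  0.3 -0.1] gap 65.7
11.51 [0.4635 0.2816 0.1291] F [ 0.2 -0.7 -0.2] gap 85.1
```

View pics/p1.png

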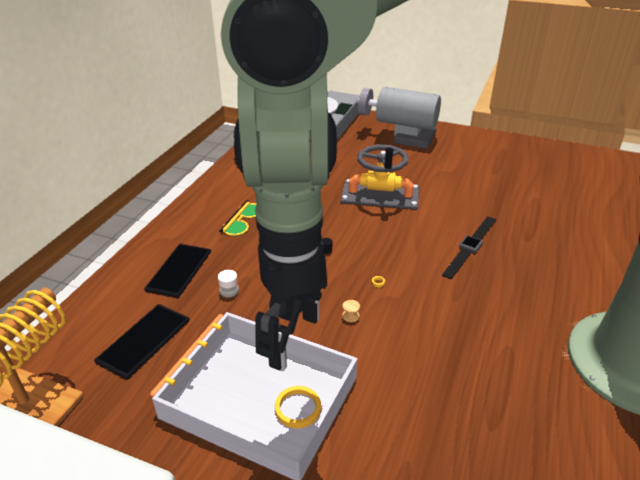

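The bangle lies in the tray at about (298,407) in the side view. Next is the watch case.

Run:
```python
from h import *
pick(.6535,-.0605,.001,np.radians(2.8))
s=get_state(); move_l([*s["position"][:2],.1],.15); S()
f=grab_frame("side"); cv2.imwrite("pics/g2.png",f["img"][:,:,::-1])
```

```text
13.82 [ 0.6543 -0.0603  0.0019] F [0.  0.1 0.8] gap 85.3
14.39 [ 0.6542 -0.0607  0.0026] F [-1.4  1.4  6.7] gap 41.9
15.2 [ 0.6535 -0.0606  0.099 ] F [ 0.5 -0.3 -1.3] gap 40.7
```

View pics/g2.png

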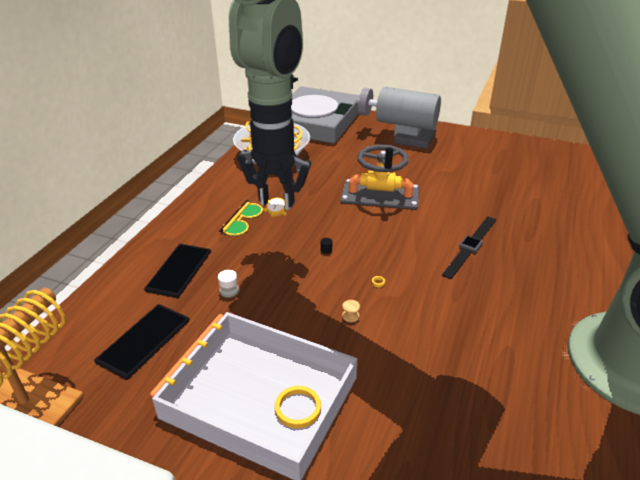

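The watch case is lifted between the jaws at (278,207).

Run:
```python
from h import *
place(.012,.001)
f=grab_frame("side"); cv2.imwrite("pics/p2.png",f["img"][:,:,::-1])
```

```text
15.55 [ 0.6538 -0.0606  0.1302] F [-0.2 -0.6 -0.5] gap 40.8
17.51 [0.5366 0.2768 0.0603] F [-0.4 -0.2  0.3] gap 40.6
hit True
18.49 [0.5356 0.2771 0.0079] F [-1.3 -0.2  4.7] gap 40.2
19.77 [0.5353 0.277  0.1291] F [-1.2  0.8  0. ] gap 85.0
```

View pics/p2.png

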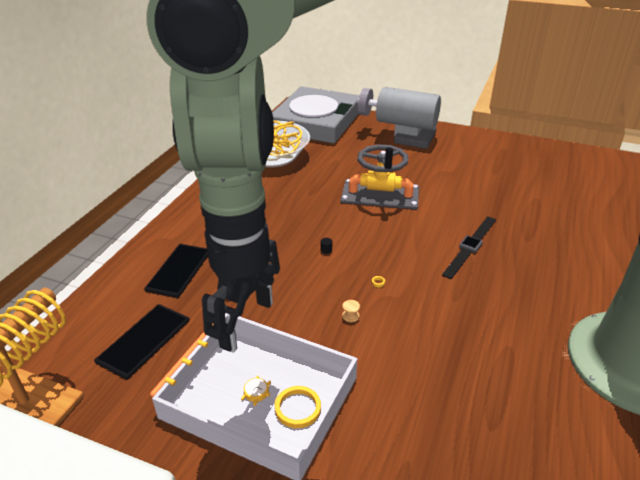

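The watch case lies flat at (257,390) beside the bangle. Now the ring.

Run:
```python
from h import *
pick(.437,-.030,.0035,np.radians(86.3))
s=get_state(); move_l([*s["position"][:2],.1],.15); S()
f=grab_frame("side"); cv2.imwrite("pics/g3.png",f["img"][:,:,::-1])
```

```text
21.84 [ 0.4376 -0.0297  0.0038] F [ 0.  -0.7 -0.2] gap 85.4
22.47 [ 0.4373 -0.0301  0.004 ] F [-1.4  1.   5.3] gap 20.9
23.26 [ 0.4368 -0.03    0.0994] F [ 0.6  0.  -0.8] gap 20.7
```

View pics/g3.png

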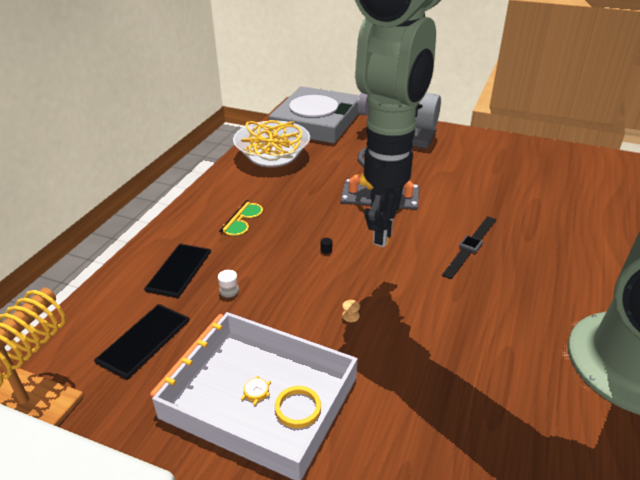

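The ring is gone from the bench at (378,281), and the gap of 20.7 mm shows it is in the jaws.

Run:
```python
from h import *
place(.060,.0015)
r,q=best([.4965,-.2735,.2],np.radians(-28)); print(q)
r,q=best([.4965,-.2735,.2],0); print(q)
f=grab_frame("side"); cv2.imwrite("pics/p3.png",f["img"][:,:,::-1])
```

```text
23.61 [ 0.4367 -0.03    0.1298] F [ 0.  -0.7  0.2] gap 20.7
25.5 [0.5844 0.2736 0.0607] F [0.4 0.4 0.2] gap 21.1
hit True
26.45 [0.5832 0.2739 0.0091] F [-0.7 -0.7  5. ] gap 20.8
27.85 [0.5832 0.2739 0.129 ] F [ 0.2  0.1 -0.4] gap 84.7
[-0.63370903  0.37922258 -0.19770899  0.99386476  0.          1.42577949]
[-0.63370903  0.37922258 -0.19770899  0.99386476  0.          0.9370873 ]
```

View pics/p3.png

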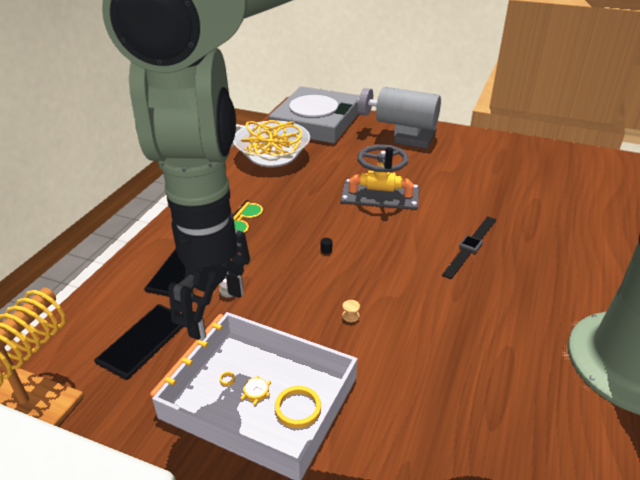

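All three pieces lie in the tray: ring (228,379), case (257,388), bangle (298,406). Now the valve.

Run:
```python
from h import *
s=get_state(); move_l([*s["position"][:2],.19],.25)
k=[.4965,-.2735]
r,q=best([*k,.2],np.radians(28)); print(np.round(q,2))
movep([*k,.19],r)
f=grab_frame("top"); cv2.imwrite("pics/t4.png",f["img"][:,:,::-1])
f=grab_frame("side"); cv2.imwrite("pics/s4.png",cv2.resize(f["img"][80:240,280:480,::-1],None,fx=4,fy=3.7))
S()
```

```text
[-0.63  0.38 -0.2   0.99  0.    0.45]
30.39 [ 0.497  -0.2727  0.19  ] F [ 0.6 -1.  -0.1] gap 85.4
```

View pics/s4.png

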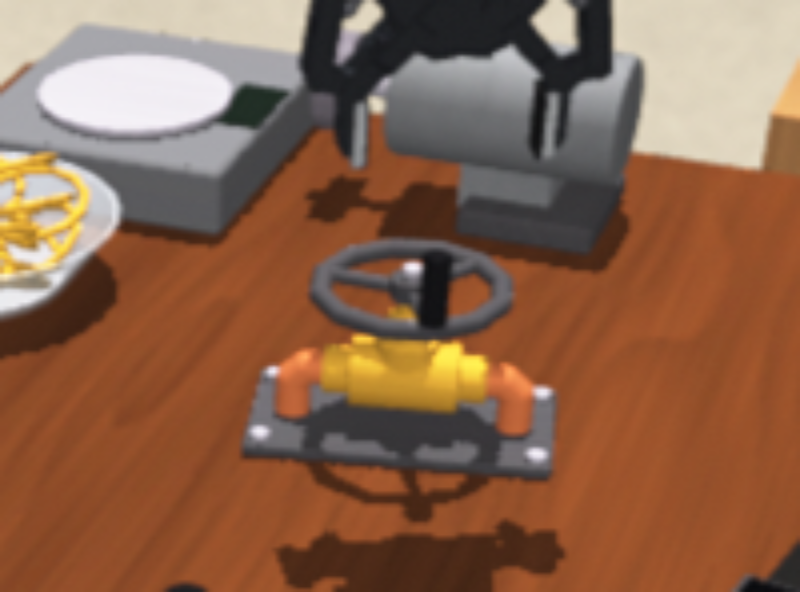

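View pics/t4.png

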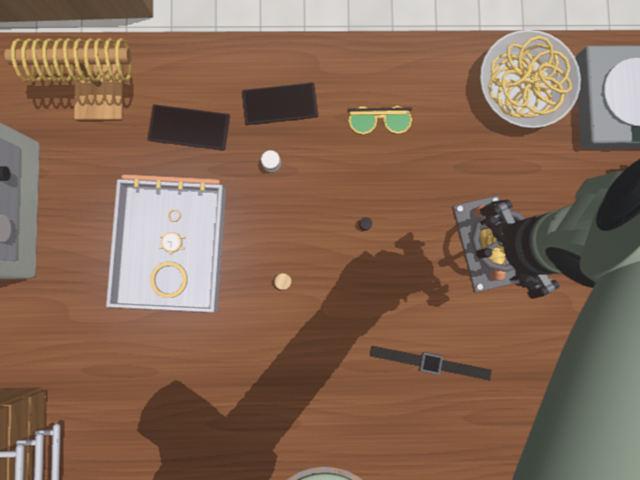

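The tray items look right from above too: (174,215), (171,242), (168,280). The open jaws straddle the knob, so I'll descend and grip it.

Run:
```python
from h import *
k=[.4965,-.2735]
move_l([*k,.112],.15,until_force=10); S(); grab(60); s=S(); p=s["position"]
H=np.array([.5205,-.319]); d=p[:2]-H; ph=np.arctan2(d[1],d[0]); print(np.degrees(ph),np.linalg.norm(d))
for i in range(3):
    ph-=np.radians(15); t=H+.05*np.array([np.cos(ph),np.sin(ph)])
    move_l([*t,.112],.08); s=S(); F=s["contact_force"][:2]
    print("rad",F@[np.cos(ph),np.sin(ph)],"tan ccw",F@[-np.sin(ph),np.cos(ph)])
f=grab_frame("side"); cv2.imwrite("pics/s5.png",cv2.resize(f["img"][80:240,280:480,::-1],None,fx=4,fy=3.7))
```

```text
31.06 [ 0.497  -0.2736  0.1125] F [0.2 0.6 0.2] gap 85.0
31.71 [ 0.4968 -0.2735  0.1125] F [-0.6  1.1  4.9] gap 14.6
117.50626380165023 0.051275799726257704
32.02 [ 0.5101 -0.2682  0.1125] F [-0.3  6.1  8.1] gap 14.4
rad 5.964686660289244 tan ccw -1.0581027215935068
32.34 [ 0.5237 -0.2667  0.1125] F [2.  6.7 7.2] gap 14.1
rad 6.765181053880705 tan ccw -1.7394500014429874
32.66 [ 0.5373 -0.2691  0.1125] F [4.  7.3 4.5] gap 14.3
rad 8.106852221389993 tan ccw -1.5963643989553722
```

View pics/s5.png

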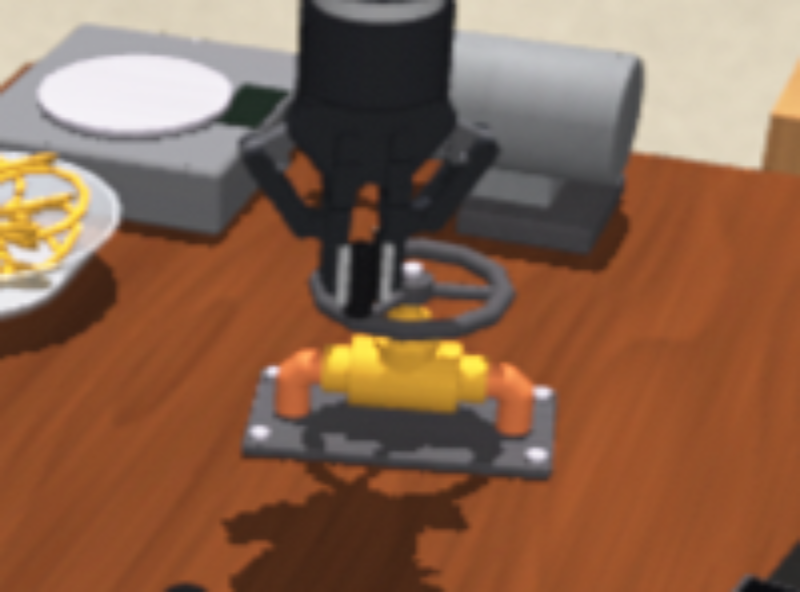

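The jaws hold the knob and the wheel turned with it; the knob is now at (363,275) in the enlarged crop. I'll continue clockwise with force stops.

Run:
```python
from h import *
H=np.array([.5205,-.318]); p=get_state()["position"]
d=p[:2]-H; ph=np.arctan2(d[1],d[0]); ph0=ph
for i in range(30):
    ph-=np.radians(8); t=H+.05*np.array([np.cos(ph),np.sin(ph)])
    hit=move_l([*t,.112],.05,until_force=8); s=get_state(); F=s["contact_force"][:2]; d=s["position"][:2]-H
    er=np.array([np.cos(ph),np.sin(ph)]); et=np.array([-er[1],er[0]])
    print(round(np.degrees(ph),1),hit,"act",round(np.degrees(np.arctan2(d[1],d[0])),1),"F",np.round(s["contact_force"],1),"rad",round(F@er,1),"tan",round(F@et,1),"clk",round(s["clock"],1))
    if hit or abs(F@et)>15: break
f=grab_frame("side"); cv2.imwrite("pics/s6.png",cv2.resize(f["img"][80:240,280:480,::-1],None,fx=4,fy=3.7))
```

```text
63.0 False act 62.2 F [3.8 5.3 4.8] rad 6.4 tan -1.0 clk 33.0
55.0 False act 54.3 F [3.6 4.8 4.6] rad 5.9 tan -0.2 clk 33.3
47.0 False act 46.3 F [4.4 4.8 3.4] rad 6.5 tan -0.0 clk 33.6
39.0 False act 38.2 F [4.7 2.7 3. ] rad 5.3 tan -0.9 clk 33.9
31.0 False act 30.3 F [4.6 2.6 3.3] rad 5.3 tan -0.1 clk 34.2
23.0 False act 22.2 F [5.  1.7 2.8] rad 5.2 tan -0.4 clk 34.5
15.0 False act 14.2 F [4.7 1.4 2.1] rad 4.9 tan 0.1 clk 34.8
7.0 True act 13.3 F [-1.   3.2  7. ] rad -0.6 tan 3.3 clk 35.0
```

View pics/s6.png

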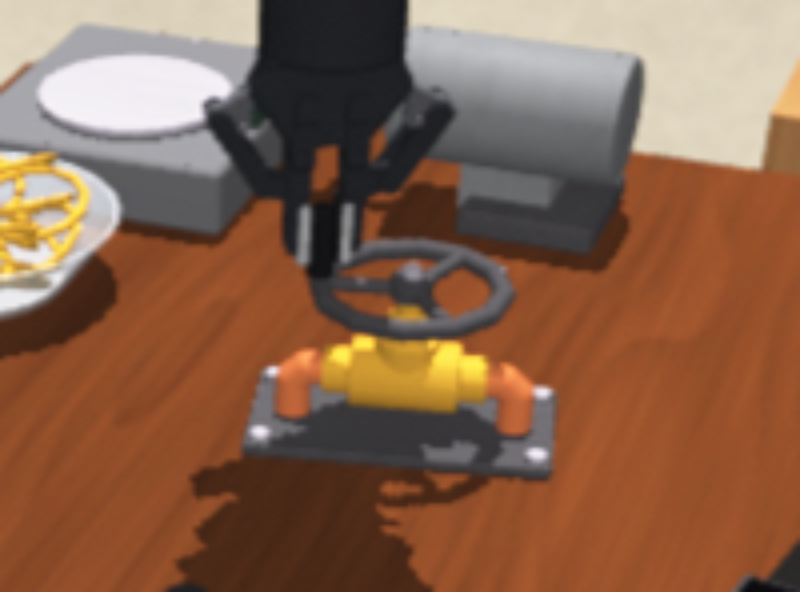

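Run:
```python
from h import *
H=np.array([.5205,-.318]); 
for a in (9,6,3):
    ph=np.radians(a); t=H+.05*np.array([np.cos(ph),np.sin(ph)])
    hit=move_l([*t,.112],.02,until_force=14); s=S(); d=s["position"][:2]-H
    print(a,hit,np.degrees(np.arctan2(d[1],d[0])), np.round(s["wrist_torque"],2))
    if hit: break
```

```text
35.38 [ 0.571  -0.3063  0.1125] F [ 3.1 12.1  6.7] gap 14.2
9 False 13.085818006058766 [ 2.17 -0.41  0.02]
35.67 [ 0.571  -0.3064  0.1125] F [ 1.5 18.2 10.9] gap 14.4
6 False 12.937750222265876 [ 3.32 -0.23  0.02]
35.95 [ 0.571  -0.3065  0.1124] F [ 1.2 23.9 14.9] gap 14.1
3 False 12.829340658263797 [ 4.56 -0.08 -0.  ]
```

The stop is hard: from 3 to 24 N the angle only went from 13.3° to 12.8°. I'll take reference pictures, then back off two turns.

Run:
```python
from h import *
for n in("side","top"):
    f=grab_frame(n); cv2.imwrite(f"pics/stop_{n}.png",f["img"][:,:,::-1])
H=np.array([.5205,-.318]); R0=.051; p=get_state()["position"]
a0=13.3; log=[]
for k in range(1,36):
    ph=np.radians(a0+20*k if k<35 else a0+20*k)
    t=H+R0*np.array([np.cos(ph),np.sin(ph)]); move_l([*t,.112],.09)
    s=get_state(); d=s["position"][:2]-H; F=s["contact_force"][:2]; er=np.array([np.cos(ph),np.sin(ph)])
    log.append((a0+20*k,np.degrees(np.arctan2(d[1],d[0]))%360,F@er,F@[-er[1],er[0]],s["contact_force"][2],s["finger_gap"]*85,s["clock"]))
    if np.linalg.norm(s["contact_force"])>35 or s["finger_gap"]*85<11: print("ABORT"); break
for l in log[::3]+[log[-1]]: print(np.round([l[0]%360,*l],1))
S()
```

```text
[33.3 33.3 33.6  5.   2.2  5.2 14.3 36.5]
[93.3 93.3 94.6  4.1  2.  10.6 13.9 37.5]
[153.3 153.3 155.2  -6.    1.8   1.4  14.   38.6]
[213.3 213.3 214.4  -9.8   1.4   4.   14.2  39.6]
[273.3 273.3 274.2  -5.3   1.8   9.7  14.4  40.7]
[333.3 333.3 334.   -0.7   1.8   7.4  14.4  41.7]
[ 33.3 393.3  34.5   3.7   2.3   7.9  14.5  42.8]
[ 93.3 453.3  94.8   0.7   2.   10.1  14.2  43.8]
[153.3 513.3 154.2  -5.    1.8   3.2  14.5  44.9]
[213.3 573.3 213.9  -7.8   2.7   5.5  14.   45.9]
[273.3 633.3 274.5  -3.7   1.9   9.2  14.3  47. ]
[333.3 693.3 334.9   0.7   2.1   8.8  14.3  48. ]
[353.3 713.3 355.    1.    2.2   7.8  14.3  48.4]
48.39 [ 0.5718 -0.3225  0.1125] F [1.3 2.1 7.8] gap 14.3
```

Run:
```python
from h import *
H=np.array([.5205,-.318]); R0=.051
def go(a):
    ph=np.radians(a); t=H+R0*np.array([np.cos(ph),np.sin(ph)]); move_l([*t,.112],.05)
    sleep(.15); s=S(); d=s["position"][:2]-H; print(a,"act",np.degrees(np.arctan2(d[1],d[0])),np.linalg.norm(d)); return np.degrees(np.arctan2(d[1],d[0]))
a=go(5.); go(11.9)
for n in("side","top"):
    f=grab_frame(n); cv2.imwrite(f"pics/end_{n}.png",f["img"][:,:,::-1])
a=cv2.imread("pics/stop_side.png");b=cv2.imread("pics/end_side.png")
A=cv2.resize(a[110:200,320:430],None,fx=3.5,fy=5,interpolation=cv2.INTER_CUBIC);B=cv2.resize(b[110:200,320:430],None,fx=3.5,fy=5,interpolation=cv2.INTER_CUBIC)
cv2.imwrite("pics/cmp.png",np.hstack([A,B]))
```

```text
48.9 [ 0.572  -0.3126  0.1125] F [3.  0.3 6.2] gap 14.4
5.0 act 5.972636051150185 0.05176500076225427
49.33 [ 0.5711 -0.3066  0.1125] F [3.5 0.8 6.1] gap 14.4
11.9 act 12.648966026421087 0.05186899948024825
```

View pics/cmp.png

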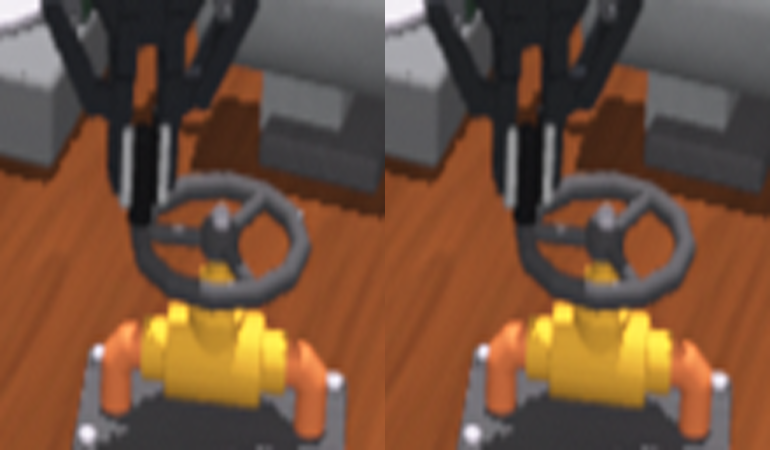

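```bash
cat > cmp.py <<'E'
from h import *
def prof(path,f,H,z=.096):
    im=cv2.imread(path); hs=cv2.cvtColor(im,cv2.COLOR_BGR2HSV)[...,1].astype(np.float32)
    W=np.linalg.inv(f["cam_to_world"]); th=np.radians(np.arange(0,360,.5)); r=np.arange(.018,.040,.001)
    T,Rr=np.meshgrid(th,r); P=np.stack([H[0]+Rr*np.cos(T),H[1]+Rr*np.sin(T),np.full_like(T,z),np.ones_like(T)],0).reshape(4,-1)
    c=W@P; u=(f["fx"]*c[0]/c[2]+f["cx"]).reshape(T.shape).astype(np.float32); v=(f["fy"]*c[1]/c[2]+f["cy"]).reshape(T.shape).astype(np.float32)
    return cv2.remap(hs,u,v,cv2.INTER_CUBIC).mean(0)
def spokes(p):
    out=[];n=len(p);
    w=np.clip(110-p,0,None)
    q=np.convolve(np.r_[w,w,w],np.ones(31)/31,'same')[n:2*n]; 
    for i in range(n):
        if q[i]==q[np.arange(i-60,i+61)%n].max() and q[i]>15:
            j=np.arange(i-30,i+31); ww=w[j%n]; out.append(((j*ww).sum()/ww.sum()*.5,round(float(q[i]))))
    return out
E
python3 - <<'E'
from cmp import *
f=grab_frame("side")
Hs=(.5195,-.317)
for n in("stop","end"): 
    p=prof(f"pics/{n}_side.png",f,Hs); np.save(n+".npy",p); print(n,spokes(p))
a,b=np.load("stop.npy"),np.load("end.npy")
print([round(float(np.abs(np.roll(a,k)-b).mean()),2) for k in range(-10,11)])
E
```

```text
stop [(np.float64(9.88608938403507), 99), (np.float64(131.51317901295798), 96), (np.float64(256.4829492893188), 99)]
end [(np.float64(9.004198872456119), 99), (np.float64(130.50446122220401), 95), (np.float64(256.46045734032776), 98)]
[14.74, 13.18, 11.61, 10.04, 8.45, 6.85, 5.24, 3.67, 2.44, 1.93, 2.21, 3.52, 5.02, 6.58, 8.2, 9.81, 11.41, 13.01, 14.59, 16.16, 17.72]
```

The spoke angles show the wheel about 0.6° short, which agrees with the TCP (12.65° against 13.3°). I'll nudge it and re-measure.

Run:
```python
from cmp import *
H=np.array([.5205,-.318]); R0=.051
ph=np.radians(12.6); t=H+R0*np.array([np.cos(ph),np.sin(ph)]); move_l([*t,.112],.03); sleep(.3)
s=S(); d=s["position"][:2]-H; print("act",np.degrees(np.arctan2(d[1],d[0])), np.abs(s["joint_velocities"]).max())
f=grab_frame("side"); cv2.imwrite("pics/end2_side.png",f["img"][:,:,::-1])
g=grab_frame("top"); cv2.imwrite("pics/end2_top.png",g["img"][:,:,::-1])
a=prof("pics/stop_side.png",f,(.5195,-.317)); b=prof("pics/end2_side.png",f,(.5195,-.317))
print(spokes(a),spokes(b)); print([round(float(np.abs(np.roll(a,k)-b).mean()),2) for k in range(-4,5)])
```

```text
50.02 [ 0.5711 -0.3065  0.1125] F [ 2.7 -0.1  6.3] gap 14.3
act 12.811827812264005 0.001759953051279539
[(np.float64(9.88608938403507), 99), (np.float64(131.51317901295798), 96), (np.float64(256.4829492893188), 99)] [(np.float64(9.021454108071058), 99), (np.float64(130.66742563112126), 95), (np.float64(256.44075017595054), 99)]
[5.46, 3.85, 2.36, 1.66, 1.98, 3.3, 4.82, 6.38, 8.0]
```

View pics/end2_top.png

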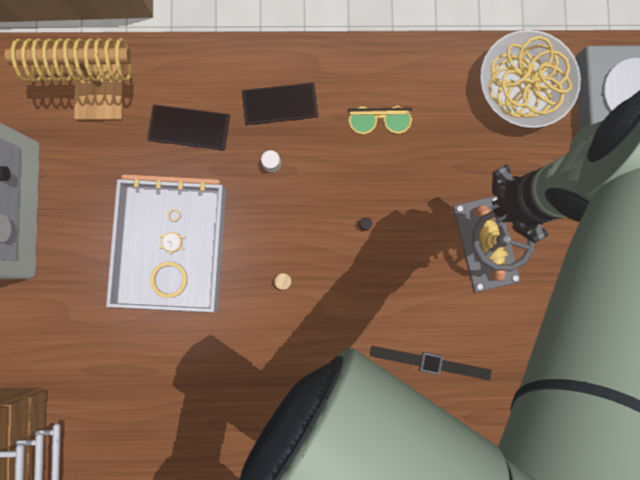

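View pics/end2_side.png

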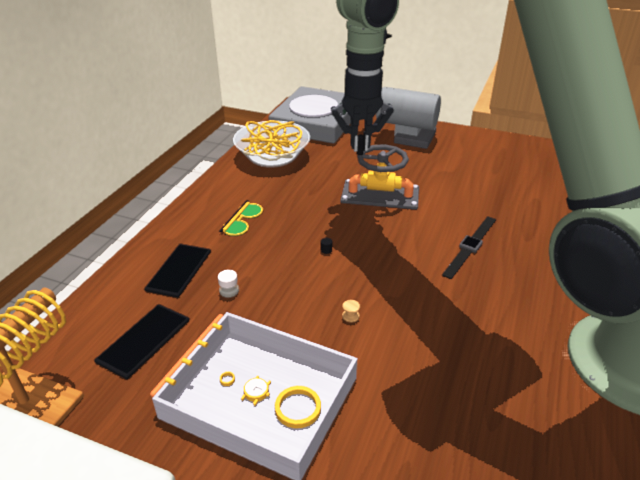

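Run:
```python
from cmp import *
H=np.array([.5205,-.318]); R0=.051
a=None
for c in (13.2,13.8,14.3):
    ph=np.radians(c); t=H+R0*np.array([np.cos(ph),np.sin(ph)]); move_l([*t,.112],.03); sleep(.3)
    s=S(); d=s["position"][:2]-H; act=np.degrees(np.arctan2(d[1],d[0])); print(c,"act",act)
    f=grab_frame("side"); cv2.imwrite("pics/end3_side.png",f["img"][:,:,::-1])
    a=prof("pics/stop_side.png",f,(.5195,-.317)); b=prof("pics/end3_side.png",f,(.5195,-.317))
    print(spokes(b)); e=[round(float(np.abs(np.roll(a,k)-b).mean()),2) for k in range(-4,5)]; print(e)
    if act>13.15 or e[4]<1.3: break
```

```text
50.67 [ 0.5711 -0.3062  0.1125] F [ 3.9 -0.6  6.9] gap 14.4
13.2 act 13.172835221216003
[(np.float64(9.478736125423469), 100), (np.float64(131.21335887485972), 94), (np.float64(256.514088302217), 98)]
[6.38, 4.76, 3.18, 1.83, 1.33, 2.51, 3.98, 5.52, 7.12]
```

Run:
```python
from h import *
sleep(.3); s=S(); print(np.abs(s["joint_velocities"]).max()); sign_off()
```

```text
51.02 [ 0.571  -0.3062  0.1125] F [ 2.3 -1.4  6.7] gap 14.2
0.001375899613684256
the job is handed in; nothing more can be done
```

I handed the job in at about 51 s. The bangle, watch case and finger ring are in the steaming tray, and the valve is two turns open from its stop with the handle still gripped.

- **Tray:** each piece was lowered to the tray floor before release, and both cameras show all three lying flat. In the same pictures, nothing else on the bench looks moved.
- **Stop:** I turned the valve clockwise about 104° to a hard stop. Pushing it from 3 to 24 N moved the tool by only 0.5°.
- **Two turns back:** I then turned it anticlockwise 720°. Compared with the pictures taken at the stop, two of the three spokes are 0.3–0.4° short of exact and the third agrees within 0.05°. The tool position is about 0.1° short of the lightly loaded stop reading.
- **Correction on the way:** the first try ended about 0.6° short. One nudge stuck on friction before the second brought it in.
- **At hand-in:** the handle was gripped at 60 N and the arm was at rest. The highest force I read was about 28 N, while pushing against the stop.
- **Light touch:** the tool felt about 5–7 N of upward force as the fingers closed on the pieces, probably from the tips touching the bench.

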